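# Set and lock the raking-light dimmer for finds photographs

## Task

Set the photo lamp for the potsherds: on the control box with the orange knob, turn the knob so that its white-tipped end points at the red mark on the dial, then turn the aluminium lock ring under the dial clockwise (seen from above) by its yellow lug until it stops, so that the setting is locked, and let go. Do not touch the box with the blue knob.

Things in the scene. Friction and masses are not known exactly. Their poses are not given: they have to be found in the camera images.
- orange_knob (a point): Knob on a fixed grey box (160x160 mm, top at z 40 mm; black dial top z 61): 44 mm disc with a grip bar on top, 42 mm long, 14 thick, z 74 to 108 mm. Point: on the vertical turning axis at z 97 mm, the height to grip. x = along the bar, towards its white-tipped end; z up. Starts 0.55 to 1.41 rad short of the mark: turn clockwise from above, no stop between; 0.06 N m friction, stays where left.
- red_mark (a point): The red mark (flat flag, 20 mm long, 14 wide, not solid to the touch) on the rim of the orange knob's dial; this point is near its outer end, 45 mm from the knob's axis, 63.5 mm above the table.
- orange_lug (a point): Yellow upright lug of the aluminium lock ring (88 mm wide) below the orange knob's dial, turning about the knob's axis; 72 mm from that axis. 14 mm radially, 16 tangentially, z 48 to 78 mm; an arm 14 mm wide, z 43 to 53 mm, joins it to the ring. Point: on the lug's centre line at z 66 mm, the height to grip. x = outwards, y = tangential, z up. A green patch lies where it stands when tight.
- orange_lock (a joint): Angle of that lock ring in rad: 0 = fully loose, grows clockwise seen from above, 1.1 = tight against its stop (the lug over the green patch). Starts 0 to 0.3. Friction 0.12 N m (about 2 N at the lug); it stays where it is left.
- blue_box: The other control box, fixed, alike but with a blue knob: 160 x 160 mm, knob top 108 mm above the table, with its own dial, red mark and ring. Origin on the table under its knob's axis. Not to be touched.
Things that resemble listed ones, but are neither listed nor needed, are in the scene too. What is shaped like the part that bears orange_knob but purple is not meant.

How it is judged (in metres and radians):
On the way, in this order (a step that is already met when the one before it is completed fails the run):
1. the orange knob points at the red mark while its lock ring is still loose (below 0.6 rad) (y of red_mark in the frame of orange_knob between -0.009 and 0.009 m and x of red_mark in the frame of orange_knob above 0.03 m and value of joint orange_lock below 0.6 rad), for 0.2 s.
2. the lock ring is turned clockwise to its stop (value of joint orange_lock above 0.92 rad), for 0.2 s.
At the end, for the whole second after the job is handed in: The orange knob points at the red mark within 9 mm sideways at the mark (about 11 degrees), its lock ring is tight (joint above 0.92 rad, within about 10 degrees of its stop) and at rest (y of red_mark in the frame of orange_knob between -0.009 and 0.009 m and x of red_mark in the frame of orange_knob above 0.03 m and value of joint orange_lock above 0.92 rad and velocity of joint orange_lock between -0.05 and 0.05 rad/s); the robot touches nothing.
It fails at once if the box with the blue knob is touched (more than 2 N) (contact force between blue_box and anything else above 2 N).
It also fails if it takes over 45 s, if anything falls off the work surface, if the arm or the gripper's body presses on something with over 40 N, if the wrist force passes 120 N, or if a joint passes its speed limit or range.

## Robot

A 6-joint arm with a two-finger parallel gripper is mounted at the origin on the work surface. World frame = base frame: x ahead of the robot, y to its left, z up, the work surface at z = 0. Lengths are in mm, angles in rad, forces in N, time in s.
With the tool pointing down it reaches from about 275 to 750 mm from the base axis. Payload 10.2 kg.
Tool frame: the origin (TCP) lies at the very end of the fingers, on their centre line; the grasp point (between the pads) lies 19 mm behind it; z points along the fingers, y is the direction in which the jaws open and shut (so a half turn about z gives the same grasp; the last joint's range is limited). The gripper opens to 85 mm and grips with 20 to 120 N. Pads are 22 mm wide; open, the fingers measure 114 mm over their backs; the gripper's body (76 mm by 85 mm) begins 54 mm behind the grasp point. The pads swing forward as they close: fully open they stand 13 mm farther back than shut.
Start: joints at [1.117, 0.313, 1.498, -0, 1.331, -0.223], TCP at [120.11, 511.082, 231.294] pointing down, gripper open.
Joint ranges: [-2.94, 2.94], [-0.97, 2.17], [0.19, 2.56], [-1.23, 4.37], [0.02, 3.11], [-2.88, 2.88]. Speed limits (rad/s): [2.39, 2.39, 3.01, 3.14, 3.14, 3.14].

## Interface

Orientations are given as a unit quaternion [w, x, y, z].
In Python, from rig import * gives the robot as it stands. The module is installed in compiled form; this text tells all that it offers.
- The arm moves only by the shell command python3 -m crank 'ROWS' [FORCE]. ROWS is a JSON object of lists of equal length, an entry for each row: "dp": the shift along the world's x, y, z in cm, a list of three; "delta_rot": the turn, a rotation vector about the world's x, y, z in degrees, a list of three; "claw": the closure in counts, from 0 (fully open) to 255 (shut). A call has 1 to 10 rows; each row shifts and turns the commanded pose from where the row before left it; what a row does not reach is not made up. A row lasts 1/10 s, in which the tool goes at most 50 mm and 8.59 degrees, less where a joint would pass 70% of its speed; a pose out of reach is approached as far as the arm can. A call is refused whole if a number of a shift passes 5 or a number of a turn 8.59, either way. A call with a gripper value outside its range is refused whole. The fingers move at their own pace and stop on an object; FORCE is the grip in N (left out, the last holds). Time passes only in rows, so rows that do not move let the fingers close. It gives the time, the measured TCP pose, the force and the opening at its end, in the units of the state.
- sense(): the state, without advancing time (a new reading comes with each control period).
- capture(name): name is "side" or "top" or "wrist"; returns (picture, depth): 384x512x3 uint8, red, green, blue; 384x512 float32, mm along the optical axis (not along the pixel's ray), 0 where there is no reading.
- camera_model(name): a dict with "fx", "fy", "cx", "cy" (pixels), "cam_to_world" (4x4, takes a point from camera to world coordinates); the wrist camera has in their place "T_tool_cam" (4x4, takes a point from camera to tool coordinates, whose origin is the TCP and whose axes are the flange's). Camera axes: x right, y up, looking along -z (the intrinsics and any distortion apply to the point x, -y, -z); pixel columns grow to the right and rows downward; lengths in mm; the calibration is good to about 2 mm. A picture is of the moment at which its call begins: read the wrist's pose just before it. camera_model takes no time and is no camera call.
- finish_job(): hands the job in, once; it reports no verdict.
Trained networks look in the newest picture that a camera, given by its name, has taken for a name from the list of things; names that differ only in an ending like _2 or _b are one class to them, and where a whole thing is asked for, a point or a joint stands for the part that bears it (a point fixed in the world has none). Each returns a list of dicts, best first, with "p" (0 to 1); they miss things now and then, are a little off and sometimes report something else, mostly with a low value. They report only what shows in the picture. A call takes as long as a camera call. They do not tell look-alikes from the thing itself.
- boxes_of(camera, target): "centre" ([column, row] in pixels, amid what is visible of it).
- masks_of(camera, target): "region" (384x512 bool, what is visible of it) and "centre" ([column, row] in pixels, amid what is visible of it).
- pinpoint(camera, target): "centre" ([column, row] in pixels: a listed point, or the origin of a listed thing).
The state is a dict: "time_s": time; "joints": joint angles; "dq": joint speeds; "tau": joint torques, N m; "eef_pos": TCP position; "ee_rot": TCP orientation; "force": force on the tool from outside, world axes, zero at the start; "wrist_torque": the same for the moment, N m; "grip_width": opening from 0.0 (shut) to 1.0 (fully open).
Only numpy, scipy, OpenCV 4.12 (cv2) and the standard library are available. Lean on these libraries where they do the work, as an engineer would, in place of code of your own. Each camera call takes 0.05 s, during which the arm holds its last target.

## Working session

There is one attempt and no reset: what is moved stays moved. The work goes in short steps, Python scripts to look and compute and a shell command to move; the robot and the scene stay as the last step left them, time stands still between calls to the robot, and variables do not carry over. Pictures are saved under pics/ and viewed, and the job is handed in when it is done.

```bash
mkdir -p pics; cat > h.py <<'E'
from rig import *
import numpy as np, cv2
def snap(cam,fn):
    p,d=capture(cam); cv2.imwrite('pics/'+fn,cv2.cvtColor(p,cv2.COLOR_RGB2BGR)); return p,d
def ray(cam,px):
    m=camera_model(cam); T=np.array(m['cam_to_world'])
    v=np.array([(px[0]-m['cx'])/m['fx'],-(px[1]-m['cy'])/m['fy'],-1.]); return T[:3,3],T[:3,:3]@v
def atz(cam,px,z):
    o,v=ray(cam,px); return o+v*(z-o[2])/v[2]
E
python3 - <<'E'
from h import *
print({k:np.round(v,3) if not isinstance(v,str) else v for k,v in sense().items()})
for c in ['side','top']:
    p,d=snap(c,c+'1.png')
    print(c,{k:np.round(v,3).tolist() for k,v in camera_model(c).items()})
    for t,z in [('orange_knob',97),('red_mark',63.5),('orange_lug',66),('blue_box',0)]:
        for r in pinpoint(c,t): print(t,np.round(r['centre'],1),round(r['p'],2),np.round(atz(c,r['centre'],z),1))
E
```

```text
{'time_s': np.float64(0.0), 'joints': array([ 1.117,  0.313,  1.498, -0.   ,  1.331, -0.223]), 'dq': array([0.001, 0.001, 0.   , 0.001, 0.   , 0.001]), 'tau': array([ 1.0000e-03, -4.1226e+01, -2.5975e+01, -0.0000e+00,  4.0000e-03,
        0.0000e+00]), 'eef_pos': array([119.986, 510.834, 230.743]), 'ee_rot': array([-0.   ,  0.115,  0.993, -0.001]), 'force': array([-0.702, -0.623, -0.135]), 'wrist_torque': array([-0.007, -0.01 , -0.02 ]), 'grip_width': np.float64(1.002)}
side {'fx': 406.505, 'fy': 406.505, 'cx': 257.95, 'cy': 193.942, 'cam_to_world': [[0.932, 0.265, -0.245, 206.113], [-0.361, 0.663, -0.656, -590.714], [-0.012, 0.7, 0.714, 691.051], [0.0, 0.0, 0.0, 1.0]]}
orange_knob [207.  310.9] 0.76 [ 239.8 -258.8   97. ]
orange_knob [327.6 230.2] 0.62 [ 497.1 -182.3   97. ]
red_mark [342.  231.2] 0.59 [ 538.7 -172.    63.5]
orange_lug [246.6 298. ] 0.92 [ 311.9 -243.1   66. ]
orange_lug [350.6 219.4] 0.65 [ 568.7 -153.2   66. ]
blue_box [267. 149.] 0.66 [526.6 192.2   0. ]
top {'fx': 474.027, 'fy': 474.027, 'cx': 253.433, 'cy': 191.745, 'cam_to_world': [[-0.007, 0.969, -0.246, 162.637], [-1.0, -0.008, -0.004, 4.214], [-0.006, 0.246, 0.969, 1253.154], [0.0, 0.0, 0.0, 1.0]]}
orange_knob [327.9 175.2] 0.65 [ 497.7 -179.7   97. ]
orange_knob [365.9 277.8] 0.64 [ 240.5 -259.3   97. ]
red_mark [325.7 164.3] 0.48 [ 537.2 -180.6   63.5]
orange_lug [317.4 154.8] 0.81 [ 562.8 -159.6   66. ]
orange_lug [359.7 247.3] 0.59 [ 318.  -255.7   66. ]
blue_box [181.1 174.5] 0.94 [531.3 208.8   0. ]
```

View pics/side1.png

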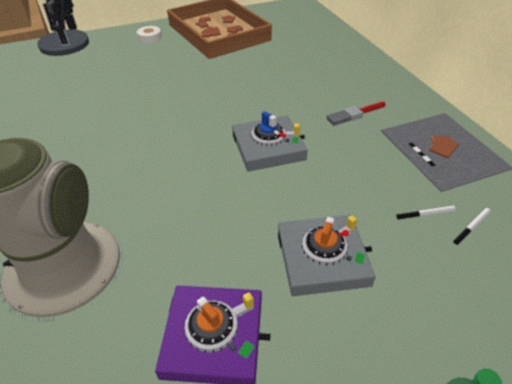

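View pics/top1.png

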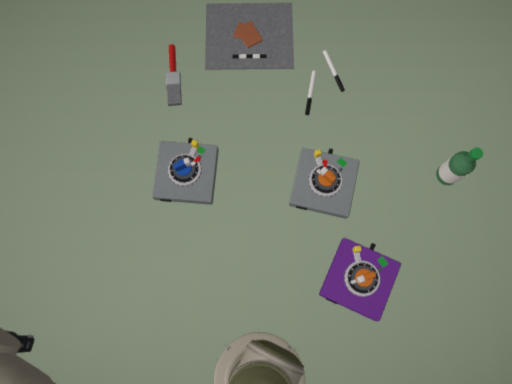

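```bash
python3 - <<'E'
import cv2
a=cv2.imread('pics/top1.png');b=cv2.imread('pics/side1.png')
A=cv2.resize(a[130:220,280:380],None,fx=4,fy=4,interpolation=cv2.INTER_CUBIC)
B=cv2.resize(b[185:275,280:380],None,fx=4,fy=4,interpolation=cv2.INTER_CUBIC)
cv2.imwrite('pics/z1.png',cv2.hconcat([A,B]))
E
```

```text
(no output)
```

View pics/z1.png

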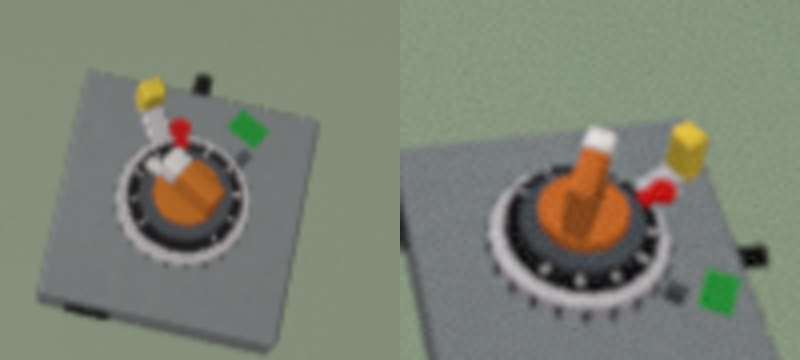

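The orange knob on the grey box is at about (498, -180); the purple box, at about (240, -259), is the look-alike. I'll approach and look with the wrist camera.

```bash
python3 -m crank '{"dp":[[2.4,-4.3,0.4],[2.4,-4.3,0.4],[2.4,-4.3,0.4],[2.4,-4.3,0.4],[2.4,-4.3,0.4],[2.4,-4.3,0.4],[2.4,-4.3,0.4],[2.4,-4.3,0.4],[2.4,-4.3,0.4],[2.4,-4.3,0.4]],"delta_rot":[[0,0,0],[0,0,0],[0,0,0],[0,0,0],[0,0,0],[0,0,0],[0,0,0],[0,0,0],[0,0,0],[0,0,0]],"claw":[0,0,0,0,0,0,0,0,0,0]}'
python3 - <<'E'
from h import *
print(np.array(camera_model('wrist')['T_tool_cam']).round(3), {k:v for k,v in camera_model('wrist').items() if k!='T_tool_cam'})
a=atz('top',(323.75,170),104);b=atz('side',(330,220),104);print(a,b)
print(atz('top',(280+181/4,130+128/4),63.5),atz('side',(280+665/4,185+190/4),63.5))
print(sense()['joints'])
E
```

```text
time_s: 1.5
eef_pos: [360.6, 79.0, 271.8]
ee_rot: [0.001, 0.115, 0.993, 0.0]
force: [1.4, 1.0, -0.3]
grip_width: 0.999
[[ 1.0000e-03  9.6000e-01  2.8100e-01  7.2035e+01]
 [ 1.0000e+00 -1.0000e-03 -1.0000e-03 -6.7300e-01]
 [-1.0000e-03  2.8100e-01 -9.6000e-01 -1.4138e+02]
 [ 0.0000e+00  0.0000e+00  0.0000e+00  1.0000e+00]] {'fx': 327.91467485919725, 'fy': 327.91467485919725, 'cx': 255.64310287841025, 'cy': 188.26105615134148}
[ 509.42948463 -168.76281471  104.        ] [ 509.66882262 -166.63294367  104.        ]
[ 543.55956532 -179.74673461   63.5       ] [ 726.81713591 -250.49753021   63.5       ]
[-1.04777522e-01 -7.60091600e-02  1.83285889e+00  1.20767937e-04
  1.38366809e+00 -1.44441857e+00]
```

```bash
python3 -m crank '{"dp":[[1.6,-3.0,-0.7],[1.6,-3.0,-0.7],[1.6,-3.0,-0.7],[1.6,-3.0,-0.7],[1.6,-3.0,-0.7],[1.6,-3.0,-0.7],[1.6,-3.0,-0.7],[1.6,-3.0,-0.7],[0.9,-1.9,-0.7],[0,0,-0.7]],"delta_rot":[[0,0,-8],[0,0,-8],[0,0,-8],[0,0,-8],[0,0,-8],[0,0,-8],[0,0,-8],[0,0,-8],[0,0,-8],[0,0,-8]],"claw":[0,0,0,0,0,0,0,0,0,0]}'
python3 -m crank '{"dp":[[0,0,0],[0,0,0],[0,0,0],[0,0,0],[0,0,0],[0,0,0]],"delta_rot":[[0,0,-8],[0,0,-8],[0,0,-8],[0,0,-8],[0,0,-8],[0,0,0]],"claw":[0,0,0,0,0,0]}'
cat >> h.py <<'E'
from scipy.spatial.transform import Rotation as R
def watz(s,px,z):
    m=camera_model('wrist'); q=s['ee_rot']; T=np.eye(4); T[:3,:3]=R.from_quat([q[1],q[2],q[3],q[0]]).as_matrix(); T[:3,3]=s['eef_pos']
    C=T@np.array(m['T_tool_cam'])
    v=C[:3,:3]@np.array([(px[0]-m['cx'])/m['fx'],-(px[1]-m['cy'])/m['fy'],-1.]); o=C[:3,3]
    return o+v*(z-o[2])/v[2]
E
cat > look.py <<'E'
from h import *
import sys
s=sense(); p,d=snap('wrist',sys.argv[1]); print(s['eef_pos'],s['ee_rot'],s['joints'])
for t,z in [('orange_knob',97),('red_mark',63.5),('orange_lug',66)]:
    for r in pinpoint('wrist',t): print(t,np.round(r['centre'],1),round(r['p'],2),np.round(watz(s,r['centre'],z),1))
hsv=cv2.cvtColor(p,cv2.COLOR_RGB2HSV)
E
python3 look.py w1.png
```

```text
time_s: 2.5
eef_pos: [497.7, -180.1, 200.5]
ee_rot: [0.0, 0.729, 0.684, -0.0]
force: [-0.1, 1.0, 0.0]
grip_width: 1.002
time_s: 3.1
eef_pos: [497.1, -177.9, 201.3]
ee_rot: [-0.0, 0.918, 0.396, 0.0]
force: [-0.4, -0.6, -0.4]
grip_width: 1.001
[ 497.11934298 -177.9135118   201.30049248] [-1.37926544e-05  9.18075861e-01  3.96404733e-01  1.89417762e-05] [-5.65796243e-01  3.44267856e-01  1.53501330e+00  4.91593067e-05
  1.26231300e+00  1.89790297e-01]
orange_knob [257.9 187.2] 0.88 [ 498.1 -179.3   97. ]
orange_lug [171.9 348.3] 0.85 [ 310.1 -251.2   66. ]
orange_lug [299.  102.5] 0.57 [ 565.8 -156.4   66. ]
```

View pics/w1.png

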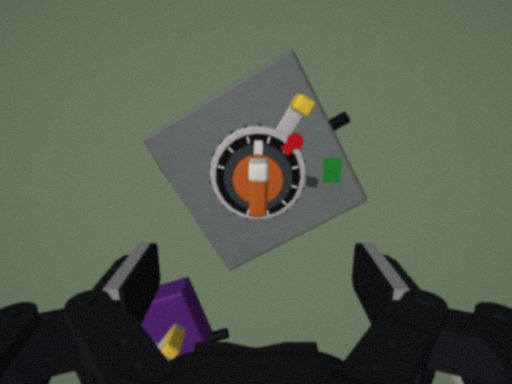

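The wrist picture shows the bar vertical at (258,157–216), aligned with tool x, the white end up, the red mark at (295,142), the lug at (303,104), and the green patch at (332,170).

```bash
cat > ang.py <<'E'
from h import *
import sys
s=sense(); p=cv2.cvtColor(cv2.imread('pics/'+sys.argv[1]),cv2.COLOR_BGR2HSV)
def cen(lo,hi,reg):
    m=cv2.inRange(p,lo,hi); k=np.zeros_like(m); k[reg[1]:reg[3],reg[0]:reg[2]]=m[reg[1]:reg[3],reg[0]:reg[2]]
    ys,xs=np.nonzero(k); return (xs.mean(),ys.mean()),len(xs)
def pol(pt,c=(498,-179.7)):
    d=pt[:2]-np.array(c); return np.round(pt,1),np.round(np.hypot(*d),1),np.round(np.degrees(np.arctan2(d[1],d[0])),1)
reg=[140,50,370,270]
for n,lo,hi,z in [('green',(50,120,60),(75,255,255),41),('red',(0,200,120),(5,255,255),63.5),('yellow',(20,150,120),(32,255,255),76),('orange',(6,150,100),(17,255,255),95)]:
    c,k=cen(lo,hi,reg); print(n,np.round(c,1),k,*pol(watz(s,c,z)))
print('dial',watz(s,(258,172.5),57)); print('tip',*pol(watz(s,(258,165),108)))
E
python3 ang.py w1.png
```

```text
green [331.8 169.5] 412 [ 550.  -226.2   41. ] 69.8 -41.8
red [292.4 143.2] 224 [ 539.7 -177.9   63.5] 41.7 2.4
yellow [302.6 104.4] 339 [ 566. -158.   76.] 71.4 17.7
orange [257.2 185.3] 1664 [ 498.4 -178.2   95. ] 1.5 76.5
dial [ 499.73495434 -177.94970388   57.        ]
tip [ 511.7 -164.6  108. ] 20.4 47.8
```

```bash
python3 -m crank '{"dp":[[0.12,-0.12,-3],[0,0,-3],[0,0,-3],[0,0,-2],[0,0,-1.2],[0,0,0],[0,0,0],[0,0,0],[0,0,0],[0,0,0]],"delta_rot":[[0,0,0],[0,0,0],[0,0,0],[0,0,0],[0,0,0],[0,0,0],[0,0,0],[0,0,0],[0,0,0],[0,0,0]],"claw":[100,100,100,100,100,100,240,240,240,240]}' 40
python3 -m crank '{"dp":[[0,0,0],[0,0,0],[0,0,0],[0,0,0]],"delta_rot":[[0,0,0],[0,0,0],[0,0,0],[0,0,0]],"claw":[240,240,240,240]}' 40
python3 -c "
from h import *
s=sense();print(s['wrist_torque'],s['force'],s['joints'])
snap('side','s2.png')"
```

```text
time_s: 4.3
eef_pos: [498.5, -179.1, 80.5]
ee_rot: [0.0, 0.918, 0.397, 0.0]
force: [-2.1, 1.9, 6.1]
grip_width: 0.154
time_s: 4.7
eef_pos: [498.5, -179.1, 80.5]
ee_rot: [0.0, 0.918, 0.397, 0.0]
force: [-3.1, 2.2, 5.2]
grip_width: 0.157
[0.22873112 0.44655788 0.0193075 ] [-3.14252091  2.17217044  5.20929283] [-5.66337922e-01  4.91301061e-01  1.66606421e+00 -1.53264039e-05
  9.83190409e-01  1.87672429e-01]
```

View pics/s2.png

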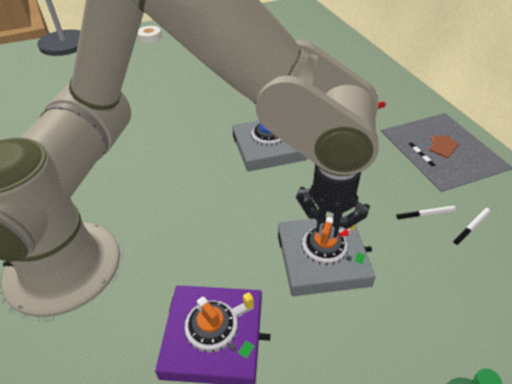

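Bar is gripped (width 0.157, about 13 mm). Turn 45° clockwise.

```bash
python3 -m crank '{"dp":[[0,0,0],[0,0,0],[0,0,0],[0,0,0],[0,0,0],[0,0,0],[0,0,0],[0,0,0],[0,0,0]],"delta_rot":[[0,0,-6],[0,0,-6],[0,0,-6],[0,0,-6],[0,0,-6],[0,0,-6],[0,0,-6],[0,0,-3],[0,0,0]],"claw":[240,240,240,240,240,240,240,240,240]}'
python3 -m crank '{"dp":[[0,0,0],[0,0,0],[0,0,0],[0,0,3],[0,0,3],[0,0,3],[0,0,3],[0,0,0],[0,0,0]],"delta_rot":[[0,0,0],[0,0,0],[0,0,0],[0,0,0],[0,0,0],[0,0,0],[0,0,0],[0,0,0],[0,0,0]],"claw":[100,100,100,0,0,0,0,0,0]}'
python3 look.py w2.png; python3 ang.py w2.png
```

```text
time_s: 5.65
eef_pos: [498.6, -179.5, 80.5]
ee_rot: [0.001, 1.0, 0.015, 0.001]
force: [-2.6, -0.1, 5.6]
grip_width: 0.157
time_s: 6.55
eef_pos: [498.3, -179.1, 199.2]
ee_rot: [0.0, 1.0, 0.016, 0.0]
force: [-0.5, 0.4, -0.6]
grip_width: 1.005
[ 498.27902042 -179.07117341  199.19804514] [7.86873778e-05 9.99878117e-01 1.56115070e-02 1.61953868e-04] [-5.66484432e-01  3.49164978e-01  1.53385894e+00  4.89939989e-05
  1.25821165e+00  9.73072554e-01]
orange_knob [256.  186.5] 0.65 [ 499.2 -179.8   97. ]
red_mark [257.6 127.4] 0.55 [ 541.  -179.8   63.5]
orange_lug [231.   95.1] 0.72 [ 566.2 -157.4   66. ]
orange_lug [317.8 356.8] 0.59 [ 310.3 -249.5   66. ]
orange_lug [254.1 125.5] 0.22 [ 542.7 -176.8   66. ]
green [310.5 116.5] 486 [ 549.2 -226.3   41. ] 69.3 -42.3
red [255.8 128.2] 207 [ 539.8 -177.9   63.5] 41.8 2.5
yellow [233.2  94.5] 305 [ 566.3 -159.6   76. ] 71.2 16.4
orange [255.8 186.1] 1703 [ 498.7 -179.3   95. ] 0.8 31.5
dial [ 500.35704277 -181.13485254   57.        ]
tip [ 518.4 -180.3  108. ] 20.4 -1.6
```

View pics/w2.png

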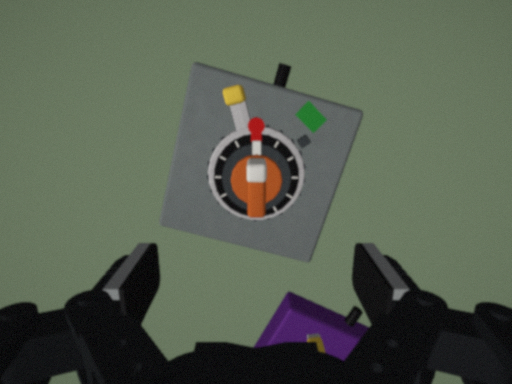

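The bar (column 257) lines up with the mark (column 256). Now I'll grip the lug at (567,-158), with tool x radial at 17°.

```bash
python3 -m crank '{"dp":[[3.5,1,0],[3.4,1.1,0],[0,0,-3],[0,0,-3],[0,0,-3],[0,0,-2.5],[0,0,-1.6],[0,0,-1.5],[0,0,0],[0,0,0]],"delta_rot":[[0,0,7.5],[0,0,7.5],[0,0,0],[0,0,0],[0,0,0],[0,0,0],[0,0,0],[0,0,0],[0,0,0],[0,0,0]],"claw":[110,110,110,110,110,110,110,110,110,110]}' 30
python3 -c "
from h import *
s=sense();print(s['wrist_torque'],s['force'],s['joints'])
snap('side','s3.png');snap('wrist','w3.png')
a=cv2.imread('pics/w3.png');b=cv2.imread('pics/s3.png')[140:300,240:400]
cv2.imwrite('pics/c3.png',cv2.hconcat([cv2.resize(a,(400,300)),cv2.resize(b,(300,300),interpolation=2)]))"
```

```text
time_s: 7.75
eef_pos: [567.2, -158.1, 53.2]
ee_rot: [-0.0, 0.989, 0.146, -0.0]
force: [0.0, 0.4, 0.6]
grip_width: 0.567
[-0.04880046 -0.05087701 -0.0136914 ] [0.02539418 0.43989905 0.56542524] [-4.70656045e-01  6.39540471e-01  1.49365523e+00  1.73234982e-05
  1.00903645e+00  8.07379257e-01]
```

View pics/c3.png

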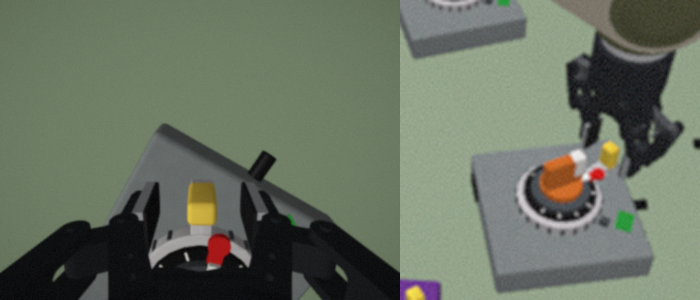

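The lug sits between the open pads. Next I'll close on it and work out the arc.

```bash
python3 -m crank '{"dp":[[0,0,0],[0,0,0],[0,0,0],[0,0,0],[0,0,0]],"delta_rot":[[0,0,0],[0,0,0],[0,0,0],[0,0,0],[0,0,0]],"claw":[245,245,245,245,245]}' 30
python3 - <<'E'
from h import *
s=sense();print(s['force'],s['wrist_torque'])
c=np.array([498.6,-179.3]);d=s['eef_pos'][:2]-c;r=np.hypot(*d);a0=np.degrees(np.arctan2(d[1],d[0]));print(r,a0)
a=np.radians(a0-6*np.arange(12));P=r*np.c_[np.cos(a),np.sin(a)]/10
print(np.diff(P,axis=0).round(2).tolist())
E
```

```text
time_s: 8.35
eef_pos: [567.6, -158.3, 53.8]
ee_rot: [0.0, 0.989, 0.146, 0.0]
force: [-1.0, -0.7, 4.8]
grip_width: 0.178
[-1.04468818 -0.68925741  4.75012081] [ 0.00842848  0.06762426 -0.00232417]
72.12615521184975 16.964007732337446
[[0.18, -0.73], [0.1, -0.75], [0.03, -0.75], [-0.05, -0.75], [-0.13, -0.74], [-0.21, -0.73], [-0.28, -0.7], [-0.35, -0.67], [-0.42, -0.63], [-0.49, -0.58], [-0.54, -0.52]]
```

```bash
python3 -m crank '{"dp":[[0.18,-0.73,0],[0.1,-0.75,0],[0.03,-0.75,0],[-0.05,-0.75,0],[-0.13,-0.74,0],[-0.21,-0.73,0],[-0.28,-0.7,0],[-0.35,-0.67,0],[0,0,0]],"delta_rot":[[0,0,-6],[0,0,-6],[0,0,-6],[0,0,-6],[0,0,-6],[0,0,-6],[0,0,-6],[0,0,-6],[0,0,0]],"claw":[245,245,245,245,245,245,245,245,245]}'
python3 -c "
from h import *
s=sense();print(s['force'],s['wrist_torque'],s['joints'])"
```

```text
time_s: 9.25
eef_pos: [560.1, -217.3, 53.8]
ee_rot: [0.0, 0.963, -0.271, 0.0]
force: [-1.5, -2.1, 5.5]
grip_width: 0.178
[-1.45481475 -2.10059525  5.47136529] [-0.1479671   0.22603486 -0.0524435 ] [-5.64803938e-01  6.59989590e-01  1.45411931e+00 -3.70445634e-04
  1.02657779e+00  1.55498350e+00]
```

```bash
python3 -m crank '{"dp":[[-0.42,-0.63,0],[-0.25,-0.29,0],[0,0,0]],"delta_rot":[[0,0,-6],[0,0,-3],[0,0,0]],"claw":[245,245,245]}'
python3 -m crank '{"dp":[[-0.24,-0.28,0],[0,0,0]],"delta_rot":[[0,0,-3],[0,0,0]],"claw":[245,245]}'
```

```text
time_s: 9.55
eef_pos: [553.6, -226.3, 53.8]
ee_rot: [0.0, 0.939, -0.344, 0.001]
force: [-1.1, -2.4, 5.3]
grip_width: 0.178
time_s: 9.75
eef_pos: [551.7, -228.5, 53.8]
ee_rot: [0.0, 0.93, -0.368, 0.001]
force: [3.1, -0.4, 4.5]
grip_width: 0.18
```

```bash
python3 -m crank '{"dp":[[-0.17,-0.18,0],[0,0,0],[0,0,0]],"delta_rot":[[0,0,-2],[0,0,0],[0,0,0]],"claw":[245,245,245]}'
python3 -c "
from h import *
s=sense();print(s['force'],s['wrist_torque'])"
```

```text
time_s: 10.05
eef_pos: [551.3, -228.4, 53.9]
ee_rot: [-0.001, 0.924, -0.383, 0.002]
force: [9.6, 9.0, 4.8]
grip_width: 0.178
[9.61920584 9.00950845 4.75316568] [ 1.41797552 -1.51771396  0.38665482]
```

The wrist force rose to about 13 N tangentially, so the ring is at its stop. Release and rise.

```bash
python3 -m crank '{"dp":[[0,0,0],[0,0,0],[0,0,0],[0,0,0],[0,0,3],[0,0,3],[0,0,3],[0,0,3],[0,0,3],[0,0,0]],"delta_rot":[[0,0,0],[0,0,0],[0,0,0],[0,0,0],[0,0,0],[0,0,0],[0,0,0],[0,0,0],[0,0,0],[0,0,0]],"claw":[160,160,160,160,160,160,160,160,160,160]}'
python3 -m crank '{"dp":[[-2.7,2.5,0],[-2.7,2.5,0],[0,0,0]],"delta_rot":[[0,0,0],[0,0,0],[0,0,0]],"claw":[100,50,0]}'
python3 look.py w4.png; python3 ang.py w4.png
```

```text
time_s: 11.05
eef_pos: [550.6, -231.0, 207.5]
ee_rot: [0.001, 0.923, -0.384, 0.004]
force: [0.1, 0.3, 0.2]
grip_width: 0.371
time_s: 11.35
eef_pos: [492.7, -177.5, 202.3]
ee_rot: [-0.0, 0.923, -0.384, -0.002]
force: [0.7, 0.6, 0.7]
grip_width: 0.867
[ 492.72267803 -177.48517751  202.31237704] [-3.79128523e-04  9.23381607e-01 -3.83878464e-01 -1.89453509e-03] [-5.69720889e-01  3.36208595e-01  1.54353711e+00  8.82329016e-05
  1.26571023e+00  1.78903617e+00]
orange_knob [252.  179.4] 0.97 [ 498.2 -180.2   97. ]
red_mark [215.8 134.5] 0.56 [ 541.7 -179.9   63.5]
orange_lug [247.1  84. ] 0.87 [ 551.4 -227.8   66. ]
orange_lug [442.2 255.1] 0.76 [ 314. -248.   66.]
green [253.2  87.5] 102 [ 549.9 -233.1   41. ] 74.4 -45.8
red [215.6 136.6] 207 [ 544.1 -181.8   63.5] 46.1 -2.7
yellow [247.5  83.8] 313 [ 554.4 -231.8   76. ] 76.8 -42.7
orange [258.2 175.8] 1512 [ 499.7 -188.6   95. ] 9.1 -79.0
dial [ 495.03923698 -184.007905     57.        ]
tip [ 508.  -196.6  108. ] 19.6 -59.2
```

View pics/w4.png

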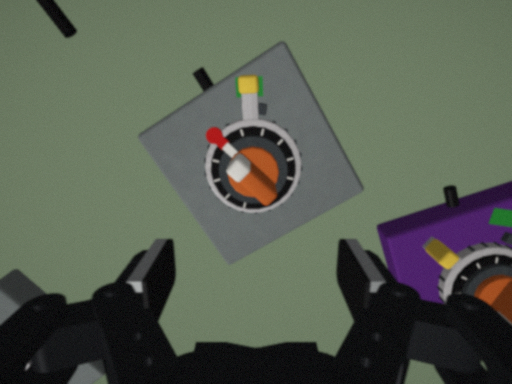

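```bash
python3 - <<'E'
from h import *
s=sense()
print(s['force'],watz(s,(238.5,168),108),watz(s,(270,200),100),watz(s,(248,178),97))
snap('top','t4.png')
a=cv2.imread('pics/t4.png'); cv2.imwrite('pics/t4z.png',cv2.resize(a[130:220,280:380],None,fx=5,fy=5,interpolation=2))
snap('side','s4.png')
a=cv2.imread('pics/s4.png'); cv2.imwrite('pics/s4z.png',cv2.resize(a[185:295,265:385],None,fx=5,fy=5,interpolation=2))
E
```

```text
[ 0.01752916  0.40471035 -0.52287559] [ 516.6560492  -184.81128218  108.        ] [ 480.25884196 -182.13489067  100.        ] [ 504.50968559 -182.08809943   97.        ]
```

View pics/s4z.png

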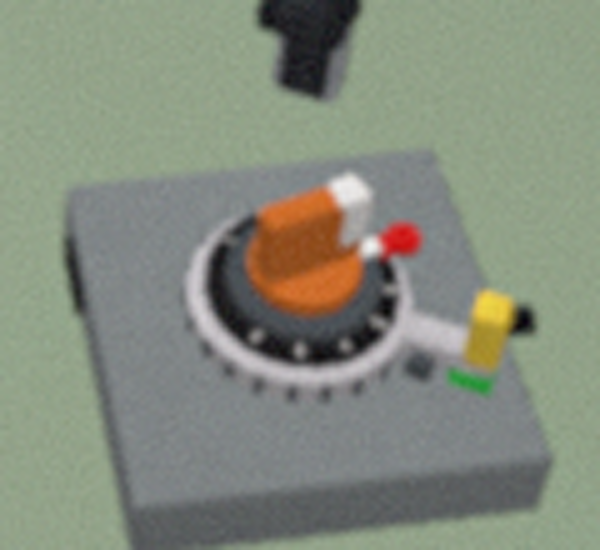

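```bash
python3 -c "
from rig import *
s=sense();print(s['time_s'],s['dq'],s['force']);print(finish_job())"
```

```text
11.65 [ 0.00113318 -0.00256067  0.00156794 -0.00183794  0.00188562  0.0002466 ] [0.02192597 0.6659971  0.11976924]
the job is handed in; nothing more can be done
None
```

I set the orange knob on the grey box to the red mark and then locked it. I handed the job in at 11.65 s of the 45 s allowed, with the arm clear and still. `finish_job` gives no verdict, so the checks below are my own.

- **Knob:** I turned it 45° clockwise. The wrist picture taken straight after put the bar within a pixel or two of the mark. A rough reading from the last wrist picture put it about 2–4° off, well inside the 11° allowed.
- **Lock ring:** I moved the lug about 60° clockwise by gripping it, until the wrist force rose to about 13 N. That is about 1.04 rad plus its small starting angle. The last wrist picture shows the lug over the green patch. In the side view it looks slightly off the patch, which fits the lug standing above the box top.
- **Disagreement:** in that last wrist picture, position readings differed by a few millimetres. The lug came out at 72 mm or 77 mm from the axis, depending on the method. I relied on the felt stop instead.
- **Contacts:** the arm never went near the blue-knob box or the purple look-alike. The force on the tool was near zero at hand-in.

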